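# Fit the loose crank and raise a baked tart out of its ring

### The job

Take the loose crank out of its parking block, lower it into the drive bore of the tart ejector, feel gently for the hidden hexagon until the crank drops fully home, then turn it clockwise until the plate has lifted the tart all the way up. Leave the crank seated in the machine and let go of it. Never force it down or against the stop, do not touch the tart, and leave the other things on the bench where they are.

Things in the scene. Friction and masses are not known exactly. Their poses are not given: they have to be found in the camera images.
- crank: Loose steel crank, 0.3-0.5 kg, upright in a parking block (see parking). Origin: centre of the shank's lower tip; z up the shank, x along the arm. Shank: hexagon, z 0 to 45 mm, 26 mm across flats, 30 across corners (two corners on +x and -x), last 1.5 mm tapered to 21 across flats. Round flange 48 mm wide, z 45 to 51. Arm 20 mm wide (y), z 51 to 59, x -9 to 94.
- crank_tang (a point): Point in the crank's tang, the flat-sided steel block above the shank made for gripping and turning: 34 mm (crank x) by 22 mm (crank y), from z 59 to 91 mm above the crank's origin, on the shank axis. This point lies 80 mm above the crank's origin. Grip it across its 22 mm; fingertips may straddle the arm, which is 20 mm wide.
- crank_handle (a point): Point in the crank's round black handle: upright, 18 mm wide, z 59 to 104 mm above the crank's origin, 85 mm from the shank axis along crank x. This point lies 85 mm above the crank's origin. Crank may be turned by the handle or by the tang.
- parking (a point): Centre of the mouth of the hole in the white parking block, 80 x 80 mm, 55 mm high, fixed. Round hole 36 mm wide, 50 mm deep. The crank's flange rests on its top; the crank is clear of it when lifted 50 mm.
- bore_mouth (a point): Centre of the mouth of the drive bore, in a steel block 60 x 60 mm standing 10 mm above the flat top of the white ejector (160 x 360 mm, 85 mm high, fixed). Axes of the ejector: z up, y towards the tart, which is 220 mm away. The bore is round, 33 mm wide, 25 mm deep. With the crank fully home its origin is 45 mm below this point and its flange rests on the block.
- socket (a point): Top centre of the spindle's hexagon socket, 25 mm down the bore, out of sight: 27 mm across flats, 20 mm deep, at an angle no reading tells. The tapered tip centres itself; without a match the crank stops 0 to 1 mm below this point. Turned under a light push (3 to 10 N) it slips and drops within 60 degrees; if it catches part-way, ease it to and fro. A push of over 20 N harms it.
- lift_plate (a joint): Height of the round plate under the tart, m: 0 down, about 0.022 fully up. The spindle takes about 0.2 N m (2.5 N at the handle) and turns clockwise seen from above, 109 degrees (1.9 rad) from its start to a hard stop, where the plate is fully up (11.6 mm per rad); 0.3 rad the other way. It stays where left. Twisting with more than about 0.5 N m, as against the stop, harms it.
- tart: Baked tart, 72 mm wide, 22 mm high, 0.07 kg, lying loose on the lifting plate inside an aluminium ring (87 mm wide, rim 18 mm above the ejector's top). Origin: centre of its underside, z up.
- tin_a: Bystander: small dark tart tin, 72 mm wide, 22 mm high. Origin: centre of its underside.
- tin_b: Bystander: the same kind of tin, farther out. Origin: centre of its underside.
- jar: Bystander: low metal sugar jar, 60 mm wide, 50 mm high. Origin: centre of its underside.
Things that resemble listed ones, but are neither listed nor needed, are in the scene too. What is shaped like the tart but pink or turquoise is not meant. What is shaped like the crank but green is not meant.

How it is judged:
On the way, in this order (a step that is already met when the one before it is completed fails the run):
1. the crank is fully home in the hexagon (within 3 mm) while the plate is still down (z of crank in the frame of bore_mouth below -0.042 m and horizontal distance between crank and bore_mouth below 0.004 m and value of joint lift_plate below 0.006 m), for 0.1 s.
2. the plate is raised by 19 mm or more (value of joint lift_plate above 0.019 m), for 0.1 s.
At the end, for the whole second after the job is handed in: the lifting plate is up by 19 mm or more of its 22 mm, the tart lies level on it (within 7 degrees) and clear of the ring, the crank sits fully home in the bore (within 3 mm), released and at rest (value of joint lift_plate above 0.019 m and z of crank in the frame of bore_mouth below -0.042 m and horizontal distance between crank and bore_mouth below 0.004 m and z of tart in the frame of bore_mouth above 0.01 m and angle between tart's own z axis and vertical below 0.12 rad and linear speed of each of crank, tart below 0.02 m/s); the robot touches nothing.
It fails at once if the crank is forced before it is home: contact forces of more than 45 N in all between crank and ejector (a push of about 30 N) (contact force between crank and ejector above 45 N and z of crank in the frame of bore_mouth above -0.042 m).
It fails at once if the seated crank is forced: contact forces of more than 120 N in all between crank and ejector (a twist of about 0.6 N m) (contact force between crank and ejector above 120 N).
It fails at once if the robot touches the tart (contact force between any of the arm, the fingers and tart above 0.5 N).
It fails at once if a bystander (jar or tin) is moved by more than 30 mm (distance of any of jar, tin_a, tin_b from where it was at the start of the episode above 0.03 m).
It also fails if it takes over 72 s, if anything falls off the work surface, if the arm or the gripper's body presses on something with over 40 N, if the wrist force passes 120 N, or if a joint passes its speed limit or range.

### The arm

A 7-joint arm with a two-finger parallel gripper is mounted at the origin on the work surface. World frame = base frame: x ahead of the robot, y to its left, z up, the work surface at z = 0. Lengths are in m, angles in rad, forces in N, time in s.
With the tool pointing down it reaches from about 0.425 to 0.95 m from the base axis. Payload 4.7 kg.
Tool frame: the origin (TCP) lies between the finger pads; the fingertips stand 25 mm ahead of it and the grasp point (between the pads) lies 6 mm ahead of it; x points along the fingers, z is the direction in which the jaws open and shut, and the axes are right-handed (so a half turn about x gives the same grasp; the last joint's range is limited). The gripper opens to 85 mm and grips with 20 to 120 N. Pads are 22 mm wide; open, the fingers measure 114 mm over their backs; the gripper's body (76 mm by 85 mm) begins 54 mm behind the grasp point. The pads swing forward as they close: fully open they stand 13 mm farther back than shut.
Start: joints at [1.187, 0.469, -0.049, 1.532, 0.024, 1.141, -0.082], TCP at [0.235, -0.633, 0.256] pointing down, gripper open.
Joint ranges: [-2.59, 2.59], [-0.33, 1.99], [-1.39, 1.29], [0.1, 2.45], [-1.04, 4.18], [0.21, 1.99], [-2.66, 2.66]. Speed limits (rad/s): [2.57, 2.57, 3.14, 3.14, 3.14, 3.14, 3.14].

### API

Orientations are given as a 3x3 rotation matrix whose columns are the frame's x, y, z axes.
In Python, from rig import * gives the robot as it stands. Calls block until the motion is done:
- movep(position, orientation): joint-space move of the TCP to a pose.
- move_l(position, attitude=None, feed=0.15, until_force=None): straight line of the TCP; attitude=None keeps the orientation; feed is the mean speed in m/s. With until_force (N) it stops when the force on the tool has changed by that much, and returns True; else False.
- move_joints(angles): joint-space move.
- command_gripper(opening, newtons=None): finger opening in m; newtons is the grip in N (None keeps the last); returns when the fingers have stopped.
- sleep(seconds).
- inverse_kinematics(position, orientation): joint angles nearest the present ones, or None.
- sense(): the state.
- camera(name): name is "scene" or "side" or "wrist"; returns (picture, depth): 420x560x3 uint8, red, green, blue; 420x560 float32, m along the optical axis (not along the pixel's ray), 0 where there is no reading.
- camera_params(name): a dict with "K" (3x3 intrinsics, pixels), "dist" ([k1, k2, p1, p2, k3] as OpenCV has them; the pictures are not rectified), "position" and "rotation" of the camera in the world; the wrist camera has in their place "tool_from_camera" (4x4, takes a point from camera to tool coordinates, whose origin is the TCP and whose axes are the tool frame's). Camera axes: x right, y down, z forward; pixel columns grow to the right and rows downward; lengths in m; the calibration is good to about 2 mm. A picture is of the moment at which its call begins: read the wrist's pose just before it. camera_params takes no time and is no camera call.
A pose or a line that the arm cannot do raises Unreachable and nothing moves.
- finish_job(): hands the job in, once; it reports no verdict.
The state is a dict: "time_s": time; "joint_pos": joint angles; "qd": joint speeds; "joint_efforts": joint torques, N m; "position": TCP position; "tcp_rot": TCP orientation; "wrist_force": force on the tool from outside, world axes, zero at the start; "ft_torque": the same for the moment, N m; "finger_gap": finger opening in m.
Only numpy, scipy, OpenCV 4.12 (cv2) and the standard library are available. Lean on these libraries where they do the work, as an engineer would, in place of code of your own. Each camera call takes 0.05 s, during which the arm holds its last target. There are 200 camera calls.

## Working session

There is one attempt and no reset: what is moved stays moved. The work goes in short steps, each a Python script; the robot and the scene stay as the last script left them, time stands still between calls to the robot, and variables do not carry over. Pictures are saved under pics/ and viewed, about 8 in all and at most 12, crops included, and the job is handed in when it is done.

```bash
ls; mkdir -p pics
cat > h.py <<'E'
from rig import *
import numpy as np, cv2
def save(n,a): cv2.imwrite(f'pics/{n}.png',a[:,:,::-1])
def unproj(name,uvs,depth,p=None,st=None,r=1):
    p=p or camera_params(name); out=[]
    for u,v in uvs:
        w=depth[max(0,int(v)-r):int(v)+r+1,max(0,int(u)-r):int(u)+r+1]; w=w[w>0]
        d=np.median(w) if w.size else np.nan
        n=cv2.undistortPoints(np.array([[[u,v]]],float),np.array(p['K']),np.array(p['dist']))[0,0]
        c=np.array([n[0]*d,n[1]*d,d]); out.append(toworld(c,p,st))
    return np.array(out)
def toworld(c,p,st):
    if 'position' in p: return np.array(p['rotation'])@c+np.array(p['position'])
    T=np.array(p['tool_from_camera']); t=T[:3,:3]@c+T[:3,3]
    return np.array(st['tcp_rot'])@t+np.array(st['position'])
E
python3 - <<'E'
from h import *
for n in ('scene','side'):
    im,d=camera(n); save(n,im); np.savez(f'pics/{n}.npz',im=im,d=d)
    p=camera_params(n); print(n,p)
s=sense();print({k:np.round(v,3) for k,v in s.items()})
E
```

```text
pics
scene {'K': array([[546.59849658,   0.        , 273.70821041],
       [  0.        , 546.59849658, 209.7474324 ],
       [  0.        ,   0.        ,   1.        ]]), 'dist': array([-0.10639329,  0.        ,  0.        ,  0.        ,  0.        ]), 'position': array([ 1.21056685, -0.81631475,  1.21389876]), 'rotation': array([[ 0.76343634,  0.46271142, -0.45062523],
       [ 0.64583232, -0.55563104,  0.523617  ],
       [-0.0080978 , -0.69077658, -0.72302292]])}
side {'K': array([[503.34161355,   0.        , 284.91956928],
       [  0.        , 503.34161355, 215.70789213],
       [  0.        ,   0.        ,   1.        ]]), 'dist': array([-0.13638231,  0.        ,  0.        ,  0.        ,  0.        ]), 'position': array([-0.26666868,  0.84663911,  1.15379898]), 'rotation': array([[-0.72778536, -0.46848283,  0.50085158],
       [-0.6858011 ,  0.49961246, -0.52921096],
       [-0.00230544, -0.72863655, -0.68489668]])}
{'time_s': np.float64(0.1), 'joint_pos': array([ 1.187,  0.469, -0.049,  1.534,  0.024,  1.141, -0.082]), 'qd': array([ 0.   , -0.003,  0.002, -0.004, -0.001, -0.   ,  0.002]), 'joint_efforts': array([ 2.0000e-03, -5.1151e+01, -4.7000e-02, -2.3839e+01,  1.1000e-02,
        4.0000e-03, -0.0000e+00]), 'position': array([ 0.234, -0.633,  0.255]), 'tcp_rot': array([[-0.001,  0.938,  0.347],
       [ 0.002,  0.347, -0.938],
       [-1.   , -0.   , -0.002]]), 'wrist_force': array([-0.057,  0.688,  0.225]), 'ft_torque': array([-0.069,  0.001,  0.036]), 'finger_gap': np.float64(0.086)}
```

View pics/scene.png

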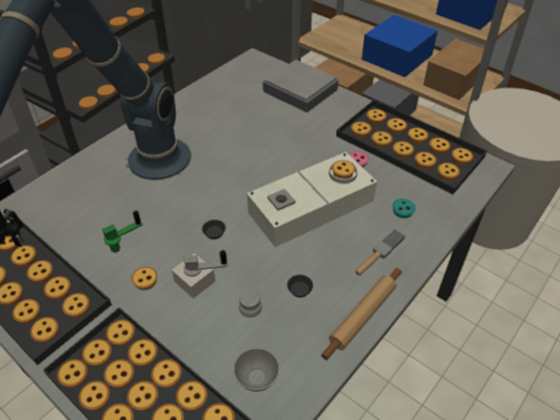

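View pics/side.png

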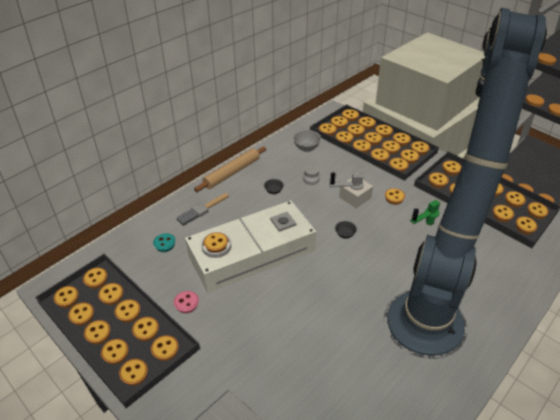

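The scene camera shows the crank in its white block at about (193,268) with the black handle at (223,258). The bore is at (281,199) and the tart at (343,169). The tins are at (213,229) and (300,286), the jar at (250,302). The side view shows the same layout, with the crank at (356,183) and the bore at (283,220). Next come rough positions and enlarged crops.

Run:
```python
from h import *
S=np.load('pics/scene.npz');D=np.load('pics/side.npz')
for nm,u in dict(tang=(191,262),handle=(223,254),bore=(281,199),tart=(343,166),tinA=(213,229),tinB=(300,286),jar=(250,297),blk=(275,205)).items():
    print('scene',nm,unproj('scene',[u],S['d']).round(3))
for nm,u in dict(tang=(357,178),handle=(333,175),bore=(283,220),tart=(216,241)).items():
    print('side',nm,unproj('side',[u],D['d']).round(3))
a=cv2.resize(S['im'][150:320,160:390],None,fx=3,fy=3,interpolation=cv2.INTER_CUBIC); save('cs',a)
```

```text
scene tang [[ 0.471 -0.289  0.097]]
scene handle [[ 0.525 -0.223  0.111]]
scene bore [[0.489 0.055 0.075]]
scene tart [[0.567 0.255 0.112]]
scene tinA [[ 0.369 -0.116  0.004]]
scene tinB [[ 0.695 -0.112  0.003]]
scene jar [[ 0.638 -0.248  0.049]]
scene blk [[0.503 0.012 0.094]]
side tang [[ 0.459 -0.272  0.094]]
side handle [[ 0.516 -0.213  0.11 ]]
side bore [[0.511 0.034 0.079]]
side tart [[0.567 0.254 0.112]]
```

View pics/cs.png

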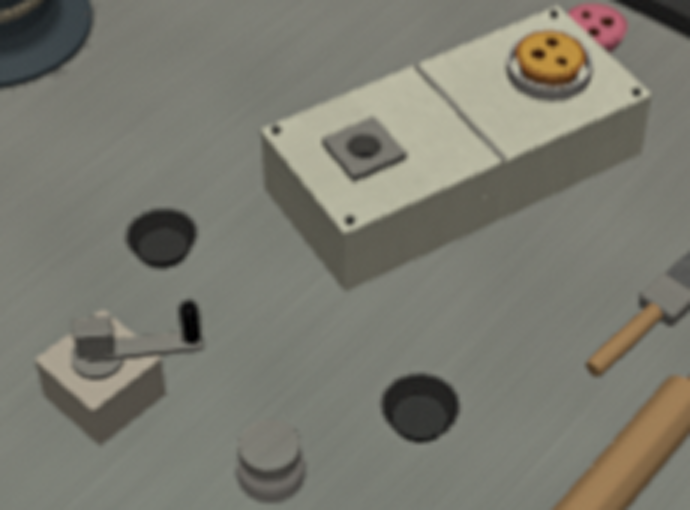

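The crank's arm points at a yaw of roughly 45°. I'll check the wrist range at the bore, then hover over the crank with the wrist camera.

```bash
cat >> h.py <<'E'
def R(yaw):  # tool down, jaw axis along crank y for a crank of yaw (deg)
    a=np.radians(yaw); z=np.array([-np.sin(a),np.cos(a),0]); x=np.array([0,0,-1.]); return np.c_[x,np.cross(z,x),z]
def look(n):
    s=sense(); im,d=camera('wrist'); save(n,im); np.savez(f'pics/{n}.npz',im=im,d=d,tcp_rot=s['tcp_rot'],position=s['position']); return s
E
python3 - <<'E'
from h import *
print(camera_params('wrist'))
for y in range(-180,360,30):
    q=inverse_kinematics([.5,.04,.2],R(y)); q2=inverse_kinematics([.465,-.285,.2],R(y)); print(y,None if q is None else np.round(q,2), None if q2 is None else np.round(q2[6],2))
E
```

```text
{'K': array([[301.55780646,   0.        , 270.89932005],
       [  0.        , 301.55780646, 210.89527375],
       [  0.        ,   0.        ,   1.        ]]), 'dist': array([-0.04894852,  0.        ,  0.        ,  0.        ,  0.        ]), 'tool_from_camera': array([[-4.18324497e-04, -3.20627677e-01,  9.47205214e-01,
        -1.17421995e-01],
       [ 9.12783827e-04, -9.47205025e-01, -3.20627209e-01,
         8.27447830e-02],
       [ 9.99999496e-01,  7.30467384e-04,  6.88902823e-04,
         9.54696809e-08],
       [ 0.00000000e+00,  0.00000000e+00,  0.00000000e+00,
         1.00000000e+00]])}
-180 [ 0.34  0.31 -0.6   1.97  0.22  0.92 -1.94] -1.15
-150 [ 0.39  0.32 -0.66  1.97  0.24  0.93 -1.45] -0.67
-120 [ 0.42  0.33 -0.71  1.97  0.27  0.93 -0.94] -0.18
-90 [ 0.47  0.35 -0.77  1.97  0.3   0.94 -0.45] 0.3
-60 [ 0.52  0.36 -0.84  1.97  0.33  0.95  0.04] 0.78
-30 [ 0.57  0.39 -0.91  1.96  0.37  0.97  0.53] 1.27
0 [ 0.67  0.44 -1.05  1.96  0.46  1.    0.97] 1.74
30 [ 0.74  0.5  -1.17  1.96  0.54  1.04  1.42] 2.01
60 [ 0.74  0.5  -1.17  1.96  0.54  1.04  1.94] -2.63
90 [ 0.74  0.5  -1.17  1.96  0.54  1.04  2.47] -2.61
120 [-1.03  0.43  1.12  2.04 -0.47  0.96 -2.28] -2.12
150 [ 0.26  0.29 -0.51  1.98  0.18  0.91 -2.43] -1.64
180 [ 0.34  0.31 -0.6   1.97  0.22  0.92 -1.94] -1.15
210 [ 0.39  0.32 -0.66  1.97  0.24  0.93 -1.45] -0.67
240 [ 0.42  0.33 -0.71  1.97  0.27  0.93 -0.94] -0.18
270 [ 0.47  0.35 -0.77  1.97  0.3   0.94 -0.45] 0.3
300 [ 0.52  0.36 -0.84  1.97  0.33  0.95  0.04] 0.78
330 [ 0.57  0.39 -0.91  1.96  0.37  0.97  0.53] 1.27
```

Run:
```python
from h import *
movep([.5,.04,.30],R(45)); sleep(.4); look('wb')
movep([.465,-.285,.30],R(45)); sleep(.4); s=look('wc')
print(s['joint_pos'].round(2),s['time_s'],s['wrist_force'])
a=cv2.imread('pics/wb.png');b=cv2.imread('pics/wc.png')
# stack crops
cv2.imwrite('pics/w2.png',np.hstack([a[100:400,80:480],b[100:400,80:480]]))
```

```text
[ 1.34  0.44 -1.15  1.74  0.42  1.24  2.44] 4.7583 [ 0.37535493  0.19751605 -0.14949711]
```

View pics/w2.png

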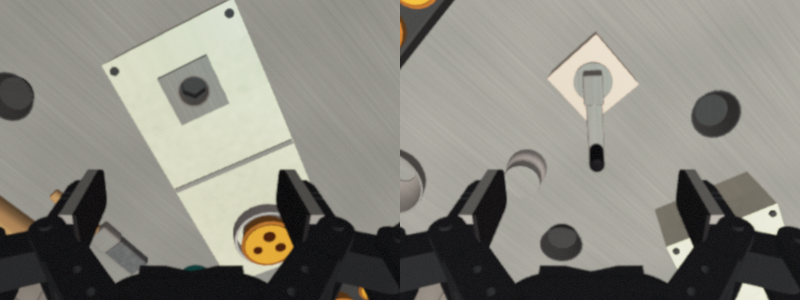

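The left half shows the bore's steel block centred near full-image (273,190), with the tart visible at (345,340). The right half shows the crank's tang near (273,175) and the handle top near (277,262), so the arm runs nearly along the image column. I'll enlarge both.

Run:
```python
import cv2,numpy as np
a=cv2.imread('pics/wb.png')[145:235,225:325];b=cv2.imread('pics/wc.png')[160:280,225:325]
f=lambda x,k:cv2.resize(x,None,fx=k,fy=k,interpolation=cv2.INTER_CUBIC)
A=f(a,4);B=f(b,4); o=np.zeros((480,800,3),np.uint8); o[:360,:400]=A;o[:,400:]=B
cv2.imwrite('pics/w3.png',o)
```

```text
(no output)
```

View pics/w3.png

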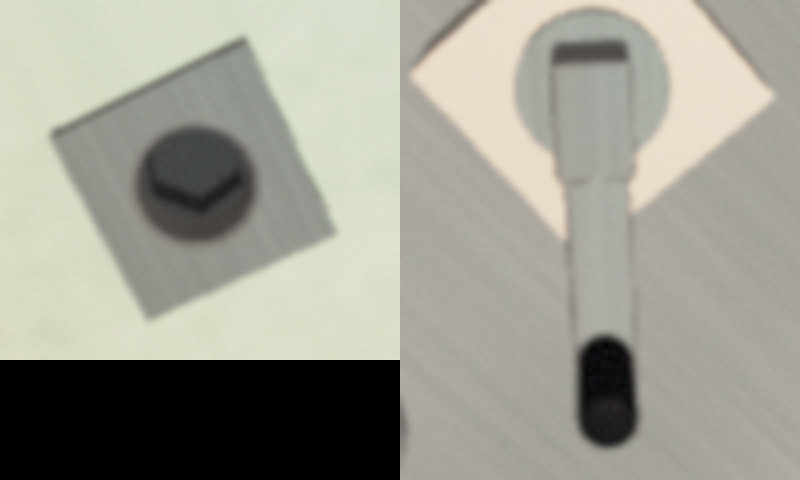

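The bore circle is centred at crop (196,184). The block corners are (53,134), (244,38), (336,235) and (149,320), and a socket corner seems to show near the image-down direction. The tang top spans x 553–636 and y 63–178, and the handle top is at (608,418). I'll turn these into positions with the known heights.

```bash
cat >> h.py <<'E'
def onplane(n,uv,z):
    Z=np.load(f'pics/{n}.npz'); p=camera_params('wrist')
    k=cv2.undistortPoints(np.array([[uv]],float),p['K'],p['dist'])[0,0]
    o=toworld(np.zeros(3),p,Z); e=toworld(np.array([k[0],k[1],1.]),p,Z); t=(z-o[2])/(e[2]-o[2]); return (o+t*(e-o))
E
python3 - <<'E'
from h import *
B=lambda x,y:((x+.5)/4-.5+225,(y+.5)/4-.5+145)
C=lambda x,y:((x-400+.5)/4-.5+225,(y+.5)/4-.5+160)
c=np.array([onplane('wb',B(*q),.095) for q in [(53,134),(244,38),(336,235),(149,320)]])
print('block',c.mean(0),np.linalg.norm(np.diff(c,axis=0),axis=1),'edge yaws',[np.degrees(np.arctan2(*(c[(i+1)%4]-c[i])[[1,0]])) for i in range(4)])
print('bore',onplane('wb',B(196,184),.095))
t=np.array([onplane('wc',C(*q),.101) for q in [(553,63),(628,63),(636,178),(557,178)]])
print('tang',t.mean(0),np.linalg.norm(np.diff(t,axis=0),axis=1))
h=onplane('wc',C(608,418),.114); f=onplane('wc',C(592,84),.061)
print('handle',h,'flange',f)
for a in(t.mean(0),f): v=h-a; print(np.hypot(*v[:2]),np.degrees(np.arctan2(v[1],v[0])))
Z=np.load('pics/wc.npz');W=np.load('pics/wb.npz');P=camera_params('wrist')
print(unproj('wrist',[C(592,120),C(608,418)],Z['d'],P,Z).round(4),unproj('wrist',[B(90,150),B(300,220)],W['d'],P,W).round(4))
E
```

```text
block [0.50044199 0.0442352  0.095     ] [0.0578484  0.0609644  0.05850474] edge yaws [np.float64(161.77395898881565), np.float64(70.92963711145445), np.float64(-19.061629858910432), np.float64(-109.70181960867191)]
bore [0.50021387 0.04417346 0.095     ]
tang [ 0.46431629 -0.2824284   0.101     ] [0.01999917 0.03225156 0.02173038]
handle [ 0.52006854 -0.22050905  0.114     ] flange [ 0.46372859 -0.28335783  0.061     ]
0.08332058045410863 48.00009470684075
0.08440473482689638 48.12578893015936
[[ 0.4643 -0.283   0.1012]
 [ 0.5201 -0.2205  0.1139]] [[0.5141 0.0169 0.0945]
 [0.487  0.072  0.095 ]]
```

Run:
```python
from h import *
Rc=R(48)
movep([.464,-.283,.20],Rc); move_l([.464,-.283,.093],feed=.1,until_force=15)
s=sense();print('down',s['position'].round(4),s['wrist_force'].round(2))
command_gripper(.0,60); s=sense();print('grip',s['finger_gap'],s['position'].round(4),s['wrist_force'].round(2))
move_l([.464,-.283,.215],feed=.08); sleep(.3)
s=look('g1'); print(s['position'].round(4),s['finger_gap'],s['wrist_force'].round(2),s['ft_torque'].round(3),s['time_s'])
movep([.5003,.0442,.215],Rc); sleep(.3); s=look('g2'); print(s['position'].round(4),s['joint_pos'].round(2),s['time_s'])
a=cv2.imread('pics/g1.png')[100:400,80:480]; b=cv2.imread('pics/g2.png')[100:400,80:480]; cv2.imwrite('pics/g.png',np.hstack([a,b]))
```

```text
down [ 0.4645 -0.2831  0.0936] [ 0.97 -0.01  0.38]
grip 0.021307431635818268 [ 0.4641 -0.2831  0.0932] [ 0.04 -0.24  2.11]
[ 0.4639 -0.283   0.2148] 0.021463786150177147 [-0.26  0.49 -4.22] [-0.047  0.045  0.016] 9.0833
[0.5005 0.0433 0.2149] [ 0.72  0.46 -1.13  1.94  0.48  1.05  1.78] 10.6833
```

View pics/g.png

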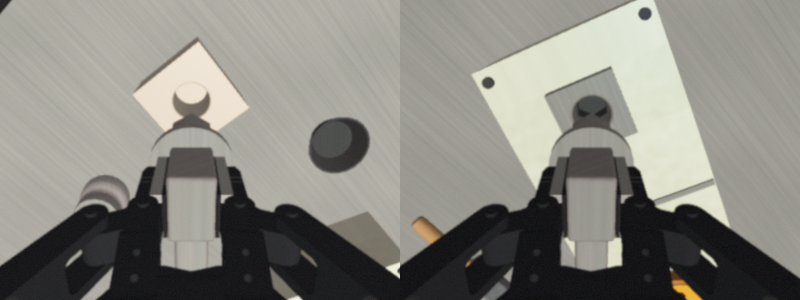

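The crank is held between the pads and clear of the block in both views. The tang's rear top edge is near full-image v≈278, u 248–297. In the right half the bore lies just beyond the shank, with the hexagon visible. I'll check the tang's offset along its x axis in the grip.

Run:
```python
from h import *
for n,u0 in(('g1',272.5),('g2',271.5)):
    Z=np.load(f'pics/{n}.npz'); g=cv2.cvtColor(Z['im'],cv2.COLOR_RGB2GRAY).astype(int)
    print(n,'col profile',list(zip(range(240,350,2),g[240:350:2,265:280].mean(1).astype(int))))
    for v in (276,277,278,279,280):
        p=onplane(n,(u0,v),Z['position'][2]+.0078); print(v,(Z['tcp_rot'].T@(p-Z['position'])).round(4))
    d=Z['d']; print('depth z', (unproj('wrist',[(272,300),(272,310)],d,camera_params('wrist'),Z)[:,2]-Z['position'][2]).round(4))
    print(np.degrees(np.arctan2(-Z['tcp_rot'][0,2],Z['tcp_rot'][1,2])))
```

```text
g1 col profile [(240, np.int64(172)), (242, np.int64(172)), (244, np.int64(173)), (246, np.int64(164)), (248, np.int64(94)), (250, np.int64(79)), (252, np.int64(80)), (254, np.int64(81)), (256, np.int64(79)), (258, np.int64(79)), (260, np.int64(79)), (262, np.int64(80)), (264, np.int64(80)), (266, np.int64(80)), (268, np.int64(81)), (270, np.int64(80)), (272, np.int64(80)), (274, np.int64(80)), (276, np.int64(89)), (278, np.int64(127)), (280, np.int64(155)), (282, np.int64(165)), (284, np.int64(168)), (286, np.int64(168)), (288, np.int64(168)), (290, np.int64(168)), (292, np.int64(168)), (294, np.int64(168)), (296, np.int64(168)), (298, np.int64(168)), (300, np.int64(168)), (302, np.int64(168)), (304, np.int64(168)), (306, np.int64(169)), (308, np.int64(169)), (310, np.int64(168)), (312, np.int64(168)), (314, np.int64(169)), (316, np.int64(169)), (318, np.int64(169)), (320, np.int64(169)), (322, np.int64(169)), (324, np.int64(169)), (326, np.int64(169)), (328, np.int64(169)), (330, np.int64(169)), (332, np.int64(169)), (334, np.int64(169)), (336, np.int64(170)), (338, np.int64(170)),
[... 1006 characters left out ...]
), (304, np.int64(151)), (306, np.int64(151)), (308, np.int64(151)), (310, np.int64(151)), (312, np.int64(151)), (314, np.int64(152)), (316, np.int64(151)), (318, np.int64(152)), (320, np.int64(152)), (322, np.int64(152)), (324, np.int64(152)), (326, np.int64(152)), (328, np.int64(152)), (330, np.int64(151)), (332, np.int64(152)), (334, np.int64(152)), (336, np.int64(152)), (338, np.int64(152)), (340, np.int64(145)), (342, np.int64(154)), (344, np.int64(157)), (346, np.int64(158)), (348, np.int64(157))]
276 [-0.0078  0.017   0.0003]
277 [-0.0078  0.0165  0.0003]
278 [-0.0078  0.0161  0.0003]
279 [-0.0078  0.0156  0.0003]
280 [-0.0078  0.0151  0.0003]
depth z [0.0079 0.0076]
47.90064119336225
```

The crank axis coincides with the TCP to within about 0.5 mm, and the TCP is 83 mm above the crank's origin. Home should therefore be TCP z≈0.133, and resting on an unmatched socket about 0.153. Now to lower it gently.

```bash
cat >> h.py <<'E'
BX,BY=.5003,.0442
def st(t=''):
    s=sense(); print(t,s['position'].round(4),s['wrist_force'].round(2),s['ft_torque'].round(3),'yaw %.1f'%np.degrees(np.arctan2(-s['tcp_rot'][0,2],s['tcp_rot'][1,2])),'t %.1f'%s['time_s']); return s
E
python3 - <<'E'
from h import *
s=st('start'); move_l([BX,BY,.182],R(48),feed=.05); sleep(.3); s=st('above')
hit=move_l([BX,BY,.165],feed=.02,until_force=6); st(hit)
if not hit:
    hit=move_l([BX,BY,.1525],feed=.01,until_force=4); st(hit); sleep(.3); st()
E
```

```text
start [0.5004 0.0435 0.2149] [ 0.03  0.37 -4.77] [-0.037  0.002  0.042] yaw 47.9 t 10.7
above [0.5004 0.0442 0.1822] [-0.21 -0.63 -4.37] [ 0.015  0.017 -0.008] yaw 48.0 t 11.8
False [0.5004 0.0443 0.1651] [ 0.12  0.41 -3.65] [-0.038  0.014 -0.009] yaw 48.0 t 12.8
False [0.5004 0.0442 0.1526] [-0.61  0.21 -4.37] [-0.031  0.011 -0.021] yaw 48.0 t 14.2
 [0.5003 0.0442 0.1525] [-0.13  0.18 -3.99] [-0.06   0.048 -0.007] yaw 48.0 t 14.5
```

It entered freely, with no side force. I'll continue down to find the contact.

Run:
```python
from h import *
hit=move_l([BX,BY,.1325],feed=.008,until_force=5); st(hit); sleep(.3); st()
```

```text
True [0.4999 0.0437 0.1504] [ 1.91  0.6  -4.49] [-0.005 -0.427  0.035] yaw 48.0 t 15.2
 [0.4998 0.0436 0.1501] [ 2.93  0.85 -3.09] [ 0.004 -0.796 -0.014] yaw 48.0 t 15.5
```

Contact came about 3 mm below the unmatched height with some side load, so it is probably close to matching. I'll ease it with small force-following corrections in xy and small yaw swings, holding a push of about 5 N.

```bash
cat >> h.py <<'E'
def feel(yaws,tgt,W=-4.2,lo=3,hi=7,zmin=.1325):
    tgt=np.array(tgt,float)
    for i,y in enumerate(yaws):
        move_l(tgt,R(y),feed=.02); sleep(.05)
        s=sense(); F=s['wrist_force']; P=F[2]-W
        print('y%.1f z%.4f tgt%s P%.1f F%s Tz%.2f t%.1f'%(y,s['position'][2],tgt.round(4),P,F[:2].round(1),s['ft_torque'][2],s['time_s']))
        tgt[:2]+=np.clip(6e-5*F[:2],-3e-4,3e-4)
        if P<lo: tgt[2]-=.0006 
        elif P>hi: tgt[2]+=.0004
        if P>14: print('too hard'); break
        if s['position'][2]<zmin+.0012: print('home'); break
        tgt[2]=max(tgt[2],s['position'][2]-.002,zmin)
    return tgt
E
python3 - <<'E'
from h import *
s=sense()
feel([48,48,48,49,50,51,51,50,49,48,47,46,45,45],s['position'])
st()
E
```

```text
y48.0 z0.1501 tgt[0.4998 0.0436 0.1501] P0.7 F[2.2 0.3] Tz0.07 t15.8
y48.0 z0.1494 tgt[0.5    0.0436 0.1495] P0.5 F[ 2.  -0.8] Tz-0.02 t16.1
y48.0 z0.1489 tgt[0.5001 0.0436 0.1489] P0.7 F[ 1.9 -0.4] Tz0.03 t16.4
y49.0 z0.1482 tgt[0.5002 0.0436 0.1483] P-0.5 F[1.1 0.6] Tz-0.03 t16.7
y50.0 z0.1475 tgt[0.5003 0.0436 0.1477] P-0.7 F[ 1.4 -0.1] Tz0.06 t17.0
y51.0 z0.1470 tgt[0.5003 0.0436 0.1471] P0.2 F[0.3 0.1] Tz0.02 t17.3
y51.0 z0.1465 tgt[0.5004 0.0436 0.1465] P0.4 F[-0.5 -0.3] Tz0.01 t17.6
y50.0 z0.1459 tgt[0.5003 0.0436 0.1459] P-0.4 F[-0.5 -0.2] Tz-0.01 t17.9
y49.0 z0.1453 tgt[0.5003 0.0436 0.1453] P-0.6 F[0.5 0.2] Tz-0.06 t18.2
y48.0 z0.1448 tgt[0.5003 0.0436 0.1447] P2.7 F[-2.3 -0.5] Tz0.07 t18.5
y47.0 z0.1445 tgt[0.5002 0.0436 0.1441] P7.6 F[-3.3 -0. ] Tz0.08 t18.8
y46.0 z0.1445 tgt[0.5    0.0436 0.1445] P3.5 F[-1.  -0.1] Tz0.22 t19.1
y45.0 z0.1446 tgt[0.4999 0.0436 0.1445] P2.2 F[-1.2 -0.2] Tz0.20 t19.4
y45.0 z0.1443 tgt[0.4999 0.0435 0.1439] P8.6 F[-1.7  0.4] Tz0.17 t19.7
 [0.5001 0.0437 0.1443] [-1.65  0.41  4.43] [0.007 0.493 0.167] yaw 45.0 t 19.7
```

The crank is about 8 mm into the hexagon and slid freely near yaw 50, catching below 48. I'll go back to 50–51 and carry on down.

Run:
```python
from h import *
s=sense(); p=s['position'].copy(); p[2]+=.0006; p[0]=.5003;p[1]=.0437
feel([47,49]+[50.5]*22,p)
st()
```

```text
y47.0 z0.1444 tgt[0.5003 0.0437 0.1449] P-0.4 F[-0.3  1.8] Tz-0.02 t20.0
y49.0 z0.1440 tgt[0.5003 0.0438 0.1443] P-1.2 F[-0.2  0.5] Tz0.03 t20.3
y50.5 z0.1437 tgt[0.5003 0.0438 0.1437] P-0.1 F[-0.6  0.4] Tz0.00 t20.6
y50.5 z0.1432 tgt[0.5002 0.0439 0.1431] P-0.6 F[-0.3 -0.1] Tz0.03 t20.9
y50.5 z0.1425 tgt[0.5002 0.0439 0.1425] P-0.5 F[-0.1  0.6] Tz0.01 t21.2
y50.5 z0.1419 tgt[0.5002 0.0439 0.1419] P-0.4 F[-0.3  0.3] Tz-0.04 t21.5
y50.5 z0.1413 tgt[0.5002 0.0439 0.1413] P0.4 F[0.8 0.4] Tz-0.01 t21.8
y50.5 z0.1407 tgt[0.5002 0.0439 0.1407] P-0.8 F[-0.4  0. ] Tz0.03 t22.1
y50.5 z0.1401 tgt[0.5002 0.0439 0.1401] P-0.8 F[-0.1 -0.1] Tz-0.01 t22.4
y50.5 z0.1395 tgt[0.5002 0.0439 0.1395] P-1.1 F[0.3 0.2] Tz-0.05 t22.7
y50.5 z0.1389 tgt[0.5002 0.0439 0.1389] P-0.5 F[ 0.2 -0.2] Tz-0.05 t23.0
y50.5 z0.1383 tgt[0.5002 0.0439 0.1383] P0.4 F[-0.6  0.4] Tz-0.01 t23.3
y50.5 z0.1377 tgt[0.5002 0.044  0.1377] P-0.6 F[0.3 0.2] Tz-0.02 t23.6
y50.5 z0.1371 tgt[0.5002 0.044  0.1371] P0.3 F[-0.6 -0.1] Tz0.02 t23.9
y50.5 z0.1365 tgt[0.5002 0.044  0.1365] P0.0 F[ 0.1 -0.3] Tz0.04 t24.2
y50.5 z0.1359 tgt[0.5002 0.0439 0.1359] P-0.6 F[0.6 0.9] Tz-0.00 t24.5
y50.5 z0.1353 tgt[0.5002 0.044  0.1353] P-0.3 F[0.5 0.6] Tz0.01 t24.8
y50.5 z0.1347 tgt[0.5003 0.044  0.1347] P-0.2 F[ 0.2 -0.8] Tz-0.03 t25.1
y50.5 z0.1341 tgt[0.5003 0.044  0.1341] P0.6 F[-0.4 -0.4] Tz-0.00 t25.4
y50.5 z0.1335 tgt[0.5002 0.044  0.1335] P0.1 F[-0.   0.2] Tz-0.01 t25.7
home
 [0.5002 0.044  0.1335] [-0.01  0.23 -4.11] [-0.014 -0.001 -0.01 ] yaw 50.5 t 25.7
```

Sliding freely at TCP 0.1335. Now touch down on the flange (light force), then start a gentle clockwise turn.

```bash
cat >> h.py <<'E'
def turn(y0,y1,tgt,step,tmax=.33,W=-4.2):
    tgt=np.array(tgt,float); y=y0
    while y>y1:
        y-=step; move_l(tgt,R(y),feed=.02)
        s=sense(); F=s['wrist_force']; T=s['ft_torque'][2]
        print('y%.1f z%.4f P%.1f F%s Tz%.2f t%.1f'%(y,s['position'][2],F[2]-W,F[:2].round(1),T,s['time_s']))
        tgt[:2]+=np.clip(6e-5*F[:2],-2e-4,2e-4)
        if F[2]-W>8: tgt[2]+=.0003
        if abs(T)>tmax or np.hypot(*F[:2])>12: print('limit'); break
    return y,tgt
E
python3 - <<'E'
from h import *
s=sense(); p=s['position'].copy(); p[2]=.1305
print(move_l(p,feed=.006,until_force=4)); s=st('touch'); sleep(.3); s=st()
p=s['position']; y,p=turn(50.5,35,p,2.5); st(y)
E
```

```text
True
touch [0.5003 0.044  0.1332] [-0.58  0.03  6.49] [-0.077  0.068 -0.   ] yaw 50.5 t 25.9
 [0.5003 0.044  0.1332] [ 0.44 -0.18  6.83] [-0.024 -0.008  0.027] yaw 50.5 t 26.2
y48.0 z0.1333 P4.5 F[-1.  -1.2] Tz0.02 t26.5
y45.5 z0.1333 P6.0 F[-1.7 -1.9] Tz0.04 t26.8
y43.0 z0.1333 P5.2 F[-0.5 -1.2] Tz0.04 t27.0
y40.5 z0.1333 P5.4 F[-1.1 -0.8] Tz0.06 t27.3
y38.0 z0.1333 P5.7 F[-1.5 -0.6] Tz0.00 t27.5
y35.5 z0.1333 P4.6 F[-1.8 -0.1] Tz0.03 t27.8
y33.0 z0.1333 P5.0 F[-2.2 -0.7] Tz0.02 t28.0
33.0 [0.4999 0.0438 0.1333] [-2.21 -0.74  0.8 ] [0.05  0.298 0.02 ] yaw 33.1 t 28.0
```

It touched down at 0.1332, which matches fully seated. But the turning torque is lower than the 0.2 N·m expected, so I'll check the grip and look.

Run:
```python
from h import *
s=look('t1'); print(s['finger_gap'],s['ft_torque'].round(3),s['joint_efforts'].round(2))
im,d=camera('scene'); im2,d2=camera('side')
S=np.load('pics/scene.npz'); S2=np.load('pics/side.npz')
print('tart z before/after',unproj('scene',[(343,165),(345,167)],S['d'])[:,2],unproj('scene',[(343,165),(345,167)],d)[:,2],unproj('side',[(216,241),(214,240)],S2['d'])[:,2],unproj('side',[(216,241),(214,240)],d2)[:,2])
f=lambda x:cv2.resize(x,(400,300),interpolation=cv2.INTER_CUBIC)
save('t',np.hstack([f(im[130:250,220:380]),f(camera('wrist')[0][100:400,80:480])]))
```

```text
0.02137148954387157 [0.05  0.298 0.02 ] [ 9.000e-02 -3.679e+01 -9.120e+00 -1.746e+01  2.100e-01 -2.300e-01
 -2.000e-02]
tart z before/after [0.11329055 0.10954224] [0.11624701 0.11489909] [0.11159834 0.11241155] [0.11380173 0.11365393]
```

View pics/t.png

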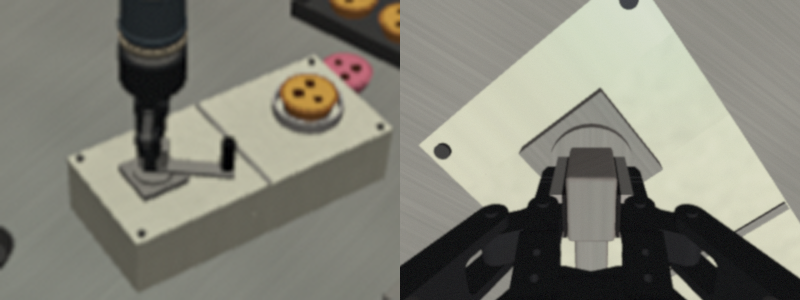

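The plate is moving: the tart is up about 2–3 mm, as 12° should give, and the crank is seated with its flange on the block. I'll continue clockwise to about -54° (stop expected near -63°), watching torque.

Run:
```python
from h import *
y,p=turn(33,-51,sense()['position'],4)
if y<=-51: y,p=turn(y,-55,p,1.5)
s=st(y); print(s['joint_pos'].round(2))
_,d=camera('scene'); _,d2=camera('side')
print(unproj('scene',[(343,162),(345,162)],d)[:,2],unproj('side',[(216,235),(214,237)],d2)[:,2])
```

```text
y29.0 z0.1333 P4.8 F[-0.5  1.4] Tz-0.05 t28.5
y25.0 z0.1332 P5.8 F[-1.7  0.2] Tz-0.07 t28.7
y21.0 z0.1333 P4.4 F[-1.   0.2] Tz-0.13 t29.0
y17.0 z0.1332 P4.9 F[-0.6  1. ] Tz-0.01 t29.2
y13.0 z0.1333 P3.8 F[0.3 1.8] Tz-0.09 t29.5
y9.0 z0.1333 P5.7 F[0.1 1.7] Tz-0.10 t29.7
y5.0 z0.1333 P5.8 F[-1.1  1.5] Tz-0.12 t30.0
y1.0 z0.1332 P4.2 F[-0.7  2.2] Tz-0.10 t30.2
y-3.0 z0.1332 P4.1 F[-0.8  1.1] Tz-0.05 t30.5
y-7.0 z0.1332 P3.5 F[-0.3  2.5] Tz-0.06 t30.7
y-11.0 z0.1332 P3.0 F[1.4 1.7] Tz-0.02 t31.0
y-15.0 z0.1333 P2.6 F[0.2 2.2] Tz-0.09 t31.2
y-19.0 z0.1332 P3.3 F[0.6 2.2] Tz-0.11 t31.5
y-23.0 z0.1333 P3.2 F[0.5 1.1] Tz-0.06 t31.7
y-27.0 z0.1333 P2.6 F[0.1 1.3] Tz-0.05 t32.0
y-31.0 z0.1332 P2.9 F[2.  1.4] Tz-0.06 t32.2
y-35.0 z0.1333 P1.8 F[1.4 1.4] Tz-0.05 t32.5
y-39.0 z0.1333 P2.7 F[1.5 0.7] Tz-0.01 t32.7
y-43.0 z0.1333 P2.9 F[1.3 1.1] Tz-0.08 t33.0
y-47.0 z0.1332 P3.2 F[1.  1.2] Tz-0.11 t33.2
y-51.0 z0.1332 P3.0 F[1.8 2. ] Tz-0.02 t33.5
y-52.5 z0.1332 P3.9 F[ 0.4 -0.3] Tz0.11 t33.7
y-54.0 z0.1332 P3.9 F[0.1 0.3] Tz0.06 t34.0
y-55.5 z0.1332 P3.9 F[0.5 0.2] Tz0.12 t34.2
-55.5 [0.5002 0.0455 0.1332] [ 0.5   0.25 -0.27] [ 0.035 -0.137  0.118] yaw -55.5 t 34.2
[ 0.3   0.41 -0.59  2.03  0.32  0.79  0.13]
[0.13641413 0.1343154 ] [0.1333266  0.13135934]
```

The tart is up about 20–21 mm and the torque is low, so we're short of the hard stop. Release and retreat, then verify.

Run:
```python
from h import *
command_gripper(.06); s=st('open'); print(s['finger_gap'])
p=s['position']; move_l([p[0],p[1],.30],feed=.1); sleep(.4); s=look('e1'); st()
im,d=camera('scene'); im2,d2=camera('side')
S=np.load('pics/scene.npz')
def top(dd,name,box):
    u0,u1,v0,v1=box; P=unproj(name,[(u,v) for u in range(u0,u1,2) for v in range(v0,v1,2)],dd,r=0); return P
for nm,dd,b in(('scene',d,(330,358,150,180)),('side',d2,(200,234,222,252))):
    P=top(dd,nm,b); P=P[np.hypot(P[:,0]-.567,P[:,1]-.254)<.03]; A=np.c_[P[:,:2],np.ones(len(P))]; k=np.median(P[:,2]); m=abs(P[:,2]-k)<.006; c=np.linalg.lstsq(A[m],P[m,2],rcond=None)[0]; print(nm,'tart top z',k,'tilt',np.hypot(*c[:2]),m.sum())
f=lambda x:cv2.resize(x,(400,300),interpolation=cv2.INTER_CUBIC)
save('e',np.hstack([f(im[130:250,220:380]),f(np.load('pics/e1.npz')['im'][100:400,80:480])]))
```

```text
open [0.5002 0.0456 0.1332] [-0.15 -1.19 -0.07] [-0.032  0.038 -0.004] yaw -55.5 t 34.8
0.05948357489783592
 [0.5003 0.0456 0.3   ] [-0.27  0.04 -0.46] [0.011 0.005 0.004] yaw -55.5 t 37.0
scene tart top z 0.13386096103046818 tilt 0.03523390037099185 46
side tart top z 0.1318129043983205 tilt 0.031581772531964605 60
```

View pics/e.png

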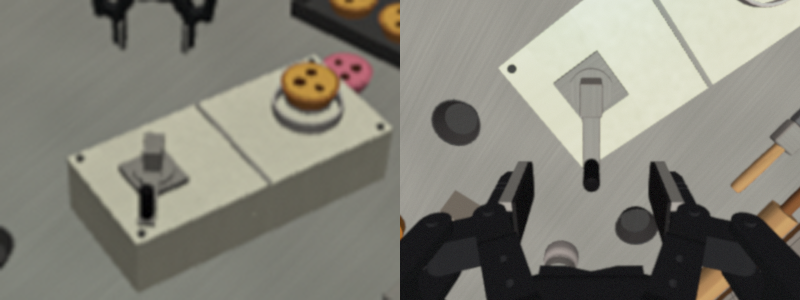

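The crank stands in the bore with its handle towards the robot's right, released, and the tart is raised clear of the ring. Last numeric checks: crank height, position and net tart rise against the first pictures.

Run:
```python
from h import *
Z=np.load('pics/e1.npz');P=camera_params('wrist')
# crop right half scale 1: full=(u-400+80, v+100)
print('tang top',unproj('wrist',[(271,195),(271,205)],Z['d'],P,Z).round(4),'handle',unproj('wrist',[(271,283)],Z['d'],P,Z).round(4))
t=np.array([onplane('e1',q,.141) for q in [(261,183),(282,183),(283,216),(261,216)]]);h=onplane('e1',(272,283),.154)
a=np.array([np.cos(np.radians(-55.5)),np.sin(np.radians(-55.5))]); print('axis',t.mean(0).round(4),'from handle',(h[:2]-.085*a).round(4))
S={'scene':(np.load('pics/scene.npz')['d'],(328,360,148,182)),'side':(np.load('pics/side.npz')['d'],(198,236,220,256))}
for n,(d0,(u0,u1,v0,v1)) in S.items():
    r=[]
    for d in(d0,camera(n)[1]):
        Q=unproj(n,[(u,v) for u in range(u0,u1) for v in range(v0,v1)],d,r=0); Q=Q[np.hypot(Q[:,0]-.567,Q[:,1]-.254)<.02]; r.append(np.median(Q[Q[:,2]>.105,2]))
    print(n,r,'rise',r[1]-r[0])
```

```text
tang top [[0.4978 0.0497 0.1406]
 [0.5034 0.0416 0.141 ]] handle [[ 0.5477 -0.0227  0.1544]]
axis [0.5011 0.0463 0.141 ] from handle [0.5005 0.0477]
scene [np.float64(0.11362152863966757), np.float64(0.13430556795028326)] rise 0.020684039310615687
side [np.float64(0.11172457151950344), np.float64(0.13298417569784082)] rise 0.021259604178337388
```

```bash
python3 -c "
from h import *
st(); finish_job()"
```

```text
[0.5002 0.0456 0.3   ] [ 0.33  0.29 -0.25] [ 0.014 -0.014  0.032] yaw -55.5 t 37.2
the job is handed in; nothing more can be done
```

The crank is seated in the ejector and released, and the plate has lifted the tart clear of its ring. I handed the job in at 37 s of the 72 s allowed. It reports no verdict, so success rests on my own checks.

**What I did:** I gripped the crank by its tang, lifted it out of the parking block and lowered it into the bore. With small yaw swings (net push under 10 N except at touchdown) it dropped home near yaw 50.5°. At touchdown the net push read about 11 N, and the flange rested on the block. I then turned it about 106° clockwise, stopped short of the hard stop, opened the gripper and backed off upwards.

**Last checks:**
- **Crank height:** the tang top was at 0.141 m and the handle top at 0.154 m, both as expected for fully home.
- **Tart:** it rose 20.7 mm by the scene camera and 21.3 mm by the side camera (19 mm needed), with about 2° of tilt.
- **Forces:** while the seated crank was turned, the wrist torque stayed at or below 0.13 N·m.

**Disagreements:**
- **Crank position:** after release the wrist camera put the crank axis 2–3.5 mm in y from my first bore measurement (limit 4 mm). I took this as camera calibration error plus slight play in the bore and did not resolve it further.
- **Torque:** it read lower than the stated 0.2 N·m, but the measured rise shows the spindle did turn.
- **Bystanders:** I did not measure the tins and jar afterwards. The arm never worked close to them.

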